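# Unlock the enclosure cover by feel with the square key

### The arm

A 6-joint arm with a two-finger parallel gripper is mounted at the origin on the work surface. World frame = base frame: x ahead of the robot, y to its left, z up, the work surface at z = 0. Lengths are in mm, angles in rad, forces in N, time in s.
With the tool pointing down it reaches from about 350 to 875 mm from the base axis. Payload 4.2 kg.
Tool frame: the origin (TCP) lies midway between the tips of the shut fingers; the grasp point (between the pads) lies 19 mm behind it (arm.grasp_offset is the distance from the TCP to the grasp point, in mm); z points along the fingers, y is the direction in which the jaws open and shut (so a half turn about z gives the same grasp; the last joint's range is limited). The gripper opens to 85 mm and grips with 20 to 120 N. Pads are 22 mm wide; open, the fingers measure 114 mm over their backs; the gripper's body (76 mm by 85 mm) begins 54 mm behind the grasp point. The pads swing forward as they close: fully open they stand 13 mm farther back than shut.
Start: joints at [1.546, 0.385, 0.008, 0, -1.194, -0.259], TCP at [174.971, 599.987, 231.312] pointing down, gripper open.
Joint ranges: [-3.14, 3.14], [-1.21, 2.06], [-1.07, 1.41], [-3.16, 2.05], [-2.99, -0.16], [-3.1, 3.1]. Speed limits (rad/s): [2.79, 2.79, 3.14, 3.14, 3.14, 3.14].

### API

Orientations are given as a unit quaternion [x, y, z, w].
In Python, from bench import arm gives the robot as it stands.
- The arm moves only by the tool move_arm, never from a script. Its argument "moves" is a list of rows, each an object with "gripper": the gripper's target within -1 to 1 (fully open at 1, half-way at 0, shut at -1); "xyz": the shift along the tool's x, y, z in cm, a list of three; "angular": the turn, a rotation vector about the tool's x, y, z in rad, a list of three. In form: [{"gripper": gripper, "xyz": [dx, dy, dz], "angular": [wx, wy, wz]}, ...]. A call has 1 to 10 rows; each row is the pose to reach, as a shift and turn from the pose commanded when the call began, along the tool's axes at that moment; what a row does not reach only later rows make up. A row lasts 1/8 s, in which the tool goes at most 62.5 mm and 10.7 degrees, less where a joint would pass 70% of its speed; a pose out of reach is approached as far as the arm can. A call with a gripper value outside its range is refused whole. The fingers move at their own pace and stop on an object; the grip force is fixed at half the most. Time passes only in rows, so rows that repeat a pose let the fingers close. It gives the time, the measured TCP pose, the force and the opening at its end, in the units of the state.
- arm.read_state(): the state, without advancing time (a new reading comes with each control period).
- arm.get_image(name): name is "side" or "top" or "wrist"; returns (picture, depth): 480x640x3 uint8, blue, green, red; 480x640 float32, mm along the optical axis (not along the pixel's ray), 0 where there is no reading.
- arm.get_calibration(name): a dict with "camera_matrix" (3x3 intrinsics, pixels), "k1" (the pictures are not rectified: a ray, as slopes to the right and down, at radius r is drawn at 1 + k1 r^2 times it, then the intrinsics apply), "R" (3x3) and "t" (3): a world point X has camera coordinates R X + t. Camera axes: x right, y down, z forward; pixel columns grow to the right and rows downward; lengths in mm; the calibration is good to about 2 mm. A picture is of the moment at which its call begins: read the wrist's pose just before it. get_calibration takes no time and is no camera call; for the wrist camera it gives the pose at the moment of the call.
- arm.job_done(): hands the job in, once; it reports no verdict.
The state is a dict: "clock": time; "joints": joint angles; "joint_vel": joint speeds; "joint_efforts": joint torques, N m; "position": TCP position; "ee_rot": TCP orientation; "contact_force": force on the tool from outside, world axes, zero at the start; "wrist_torque": the same for the moment, N m; "gripper_width": finger opening in mm.
Only numpy, scipy, OpenCV 4.12 (cv2) and the standard library are available. Lean on these libraries where they do the work, as an engineer would, in place of code of your own. Each camera call takes 0.05 s, during which the arm holds its last target. There are 200 camera calls.

### The job

Take the wing-handled square key out of the tool block, set it in the lock on the enclosure cover and, pressing only lightly, turn it gently back and forth until it drops fully home over the spindle. Then turn it a quarter turn anticlockwise (seen from above) to its stop to unlock the cover, and let go, leaving the key standing upright and fully home in the lock. Never force the key, and leave the other tools and parts where they are.

Things in the scene. Friction and masses are not known exactly. Their poses are not given: they have to be found in the camera images.
- key_grip (a point): Square key, bare steel, about 250 g, 88 mm tall, standing upright in one of the tool block's three holes; told by its flat wing handle. Point: centre of the wing, 72 mm above the key's lower end. Wing 48 mm along x, 10 mm thick along y, 32 mm tall (56 to 88 mm above the lower end); below it a 24 mm neck and 14 mm round shank. z: the key's axis, up.
- key_foot (a point): Centre of the key's lower end, 72 mm below key_grip, same axes. At the start 10 mm above the table, 32 mm deep in its hole. The end is a box-spanner foot, 26 mm outer diameter, 28 mm tall, with a square socket open downwards, 15.2 mm across flats, 21 mm deep, its flats along x and y.
- lock_mouth (a point): Centre of the lock's round collar (42 mm outside, rim 4 mm above the enclosure cover, 114 mm above the table), at the rim's level. z up; x, y as the enclosure's. In it is an upright round well, 31.6 mm wide through the collar, 28.6 mm wide below the cover's face, bottom 24 mm below the rim. The key's lower end is 24 mm below the rim when fully home.
- spindle_top (a point): Centre of the top of the lock's square spindle, upright on the well's axis, 14 mm across flats, 9 mm below the rim. Its axes are the enclosure's: the spindle's flats stand at any angle to them, unknown, repeating every quarter turn. The key rests on top when crosswise and drops 15 mm over it when within about 0.09 rad of the flats.
- spindle (a joint): Spindle and its cam under the cover: rad, 0 = locked (stop), 1.57 = unlocked (stop), growing anticlockwise seen from above. Starts between 0 and 0.08; the value does not tell how the flats stand. Resists turning with about 0.08 N m: it stays put under a key pressed with about 5 N and stays where it is left. Over 25 N before the key is home, or turning hard on against the stop, is forcing it.
- enclosure: Grey steel electrical enclosure lying on its back, cover up, fixed: 220 mm along its x, 300 mm along its y, cover's face 110 mm above the table. Origin at the centre of its underside; x points away from the robot, lock near its edge that faces the robot, 70 mm from the middle.
- tool_block: Grey plastic tool block, fixed, 80 x 250 mm, 42 mm tall; origin at the centre of its underside. Three holes in a row along its y, at -80, 0 and +80 mm; the key and two other tools stand in them in any order.
- nut_driver_mid (a point): Nut driver with round black handle (26 mm), 106 mm tall, in the tool block; point on its axis 55 mm above its lower end. Leave alone.
- tee_driver_mid (a point): Steel T-handle driver with a round 64 mm crossbar on top, 90 mm tall, in the tool block; point on its axis 55 mm above its lower end. Leave alone.
- heat_sink_mid (a point): Black finned heat sink, 50 x 50 x 36 mm, loose on the far part of the enclosure cover; its centre. Leave alone.
- capacitor_mid (a point): Blue round capacitor, 35 mm wide, 52 mm tall, standing on the table; its centre. Leave alone.
- relay_mid (a point): Clear-topped relay, 36 x 28 x 48 mm, standing on the table; its centre. Leave alone.
- meter_mid (a point): Yellow hand multimeter lying on the table, 150 x 75 x 34 mm; its centre. Leave alone.
There are look-alikes about, which are no part of the job. Leave any green or turquoise look-alike of the part that bears key_grip alone.

How it is judged:
By the outcome, as a careful person would: the job done as asked, in the order asked, and still so for the second after the job is handed in, with the robot touching nothing.
It also fails if it takes over 67 s, if anything falls off the work surface, if the arm or the gripper's body presses on something with over 40 N, if the wrist force passes 120 N, or if a joint passes its speed limit or range.

## Working session

There is one attempt and no reset: what is moved stays moved. The work goes in short steps, Python scripts to look and compute and a tool call to move; the robot and the scene stay as the last step left them, time stands still between calls to the robot, and variables do not carry over. Pictures are saved under pics/ and viewed, about 8 in all and at most 12, crops included, and the job is handed in when it is done.

Besides the shell and the picture viewer there is one more tool, called as name(argument=value, ...) on one line, values as JSON. move_arm: Moves the arm, as the interface text tells. Its arguments: {"type":"object","properties":{"moves":{"type":"array","items":{"type":"object","properties":{"gripper":{"type":"number"},"xyz":{"type":"array","items":{"type":"number"}},"angular":{"type":"array","items":{"type":"number"}}}}}},"required":["moves"]}

```bash
mkdir -p pics; cat > h.py <<'E'
import numpy as np, cv2
from bench import arm
from scipy.spatial.transform import Rotation as Rn
def ray(c,u,v):
    K=np.array(c["camera_matrix"]);k=c["k1"]
    p=cv2.undistortPoints(np.array([[[u,v]]],float),K,np.array([k,0,0,0.]))[0,0]
    R=np.array(c["R"]);t=np.array(c["t"]).ravel()
    return -R.T@t, R.T@np.array([p[0],p[1],1.])
def onz(c,u,v,z):
    o,d=ray(c,u,v); return o+d*(z-o[2])/d[2]
def proj(c,X):
    R=np.array(c["R"]);t=np.array(c["t"]).ravel();q=R@np.array(X,float)+t;s=q[:2]/q[2]
    s=s*(1+c["k1"]*(s@s));K=np.array(c["camera_matrix"]);return K[:2,:2]@s+K[:2,2]
E
python3 - <<'E'
from h import *
s=arm.read_state();print(s)
for n in("top","side"):
    c=arm.get_calibration(n);im,d=arm.get_image(n);cv2.imwrite(f"pics/{n}0.png",im);np.save(f"pics/{n}0.npy",d)
    print(n,c)
E
```

```text
{'clock': 0.0, 'joints': array([ 1.54563821e+00,  3.85554341e-01,  6.61432066e-03, -5.01214598e-04,
       -1.19398881e+00, -2.58613021e-01]), 'joint_vel': array([-0.00023137, -0.00230436,  0.00167877,  0.000611  , -0.00071673,
        0.00115671]), 'joint_efforts': array([-4.81781590e-04, -3.92284262e+01,  1.88403994e+01,  4.18609992e+00,
       -4.56395719e-03,  3.55953581e-06]), 'position': array([174.79594592, 599.4480668 , 230.2180854 ]), 'ee_rot': array([ 9.89937449e-01, -1.41501434e-01, -1.07163570e-04,  1.08612523e-03]), 'contact_force': array([-0.00769264, -0.02260372,  0.1394318 ]), 'wrist_torque': array([-0.00819883,  0.00282488,  0.06394319]), 'gripper_width': 85.26403131296973}
top {'camera_matrix': array([[599.92507693,   0.        , 323.89594719],
       [  0.        , 599.92507693, 238.18111104],
       [  0.        ,   0.        ,   1.        ]]), 'k1': -0.1354465224611343, 'R': array([[-0.01635002, -0.99983152,  0.00834316],
       [-0.98424582,  0.01462484, -0.17619952],
       [ 0.17604782, -0.01109259, -0.98431911]]), 't': array([ -52.63997026,  546.53601476, 1766.90829531])}
side {'camera_matrix': array([[443.93882765,   0.        , 315.75565718],
       [  0.        , 443.93882765, 235.13402022],
       [  0.        ,   0.        ,   1.        ]]), 'k1': -0.11024495210279635, 'R': array([[-0.96914296, -0.24628838,  0.0101957 ],
       [-0.15774571,  0.58788283, -0.79341671],
       [ 0.18941544, -0.77054255, -0.60859344]]), 't': array([ 509.50017376,  208.41554948, 1011.84815537])}
```

View pics/top0.png

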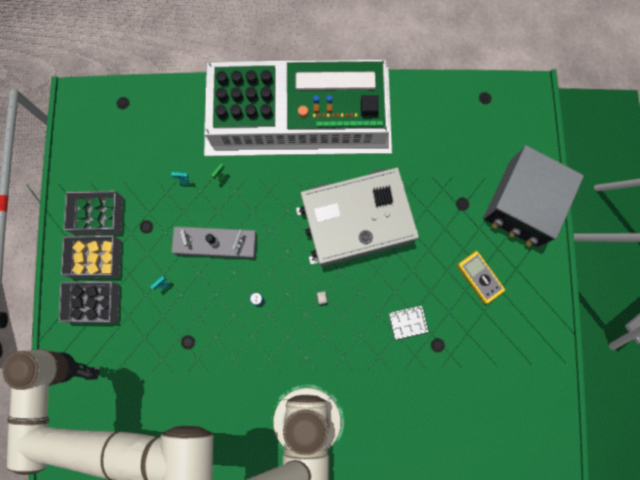

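View pics/side0.png

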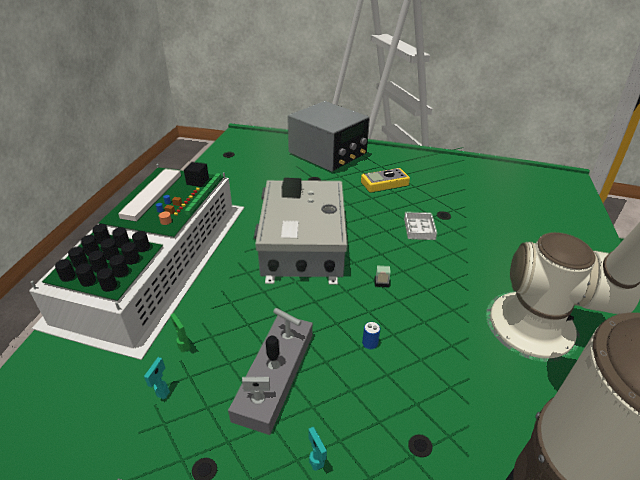

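```bash
python3 - <<'E'
from h import *
t=cv2.imread("pics/top0.png");s=cv2.imread("pics/side0.png")
a=cv2.resize(t[215:270,160:270],(800,400),interpolation=cv2.INTER_CUBIC)
b=cv2.resize(s[300:435,225:325],None,fx=4,fy=4,interpolation=cv2.INTER_CUBIC)[:540]
b=cv2.resize(s[300:435,225:325],(148,200)) if 0 else b
e=cv2.resize(t[160:270,290:425],(400,326),interpolation=cv2.INTER_CUBIC)
o=np.zeros((600,800,3),np.uint8);o[:270,:540]=cv2.resize(a,(540,270));o[270:596,:400]=e;o[60:600,400:800]=b
cv2.imwrite("pics/crop1.png",o)
c=arm.get_calibration("top")
for u,v,z in[(187,240,82),(239,241,82),(211,240,100),(366,237.5,114),(186,233,98),(190,246,98)]:print(u,v,onz(c,u,v,z))
E
```

```text
187 240 [540.25746422 347.78577661  82.        ]
239 241 [534.93981811 191.65991468  82.        ]
211 240 [535.98021961 272.25702143 100.        ]
366 237.5 [ 534.17140424 -183.40849644  114.        ]
186 233 [558.50696115 347.75037567  98.        ]
190 246 [519.27386907 334.85299492  98.        ]
```

View pics/crop1.png

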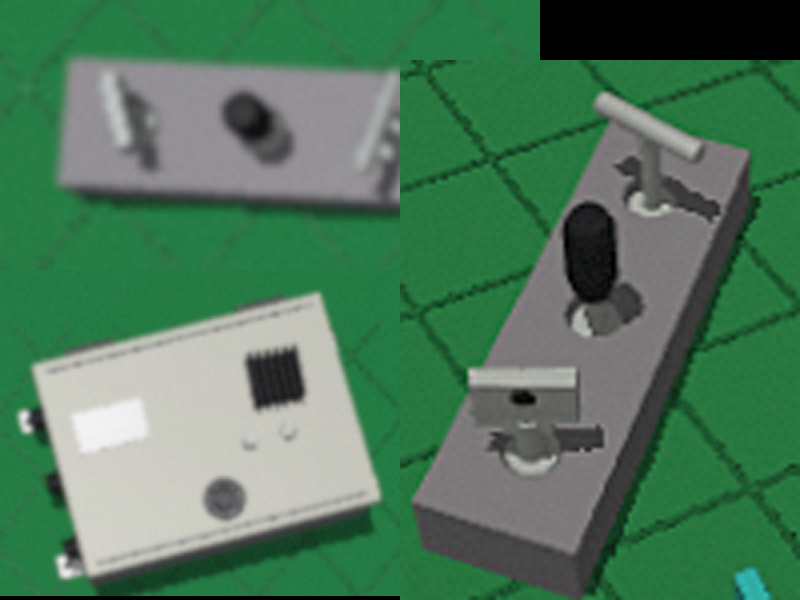

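```bash
cat >> h.py <<'E'
def goto(p,yaw=None):
    """shift in cm and rotvec in tool axes to reach TCP p, tool straight down with tool-x at world yaw"""
    s=arm.read_state();R=Rn.from_quat(s["ee_rot"]);P=s["position"]
    x=R.apply([1,0,0]);y0=np.arctan2(x[1],x[0])
    if yaw is None:yaw=y0
    T=Rn.from_euler("z",yaw)*Rn.from_euler("x",np.pi)
    print("pos",P.round(1),"yaw",round(y0,3),"t",round(s["clock"],2),"F",s["contact_force"].round(1),"M",s["wrist_torque"].round(3),"j6",s["joints"][5].round(2))
    print("shift cm",(R.inv().apply(np.array(p)-P)/10).round(2),"ang",(R.inv()*T).as_rotvec().round(3))
E
python3 - <<'E'
from h import *
c=arm.get_calibration("wrist");s=arm.read_state();R=Rn.from_quat(s["ee_rot"]).as_matrix()
Rc=np.array(c["R"]);o=-Rc.T@np.array(c["t"]).ravel()
print("cam in tool",R.T@(o-s["position"]),"axes\n",(R.T@Rc.T).round(3),c["camera_matrix"][0])
goto([540,347,260],0.32)
E
```

```text
cam in tool [  81.59196       0.35534193 -143.30367455] axes
 [[-0.001 -0.949 -0.316]
 [ 1.    -0.    -0.001]
 [ 0.001 -0.316  0.949]] [392.51281683   0.         318.28108544]
pos [174.9 599.5 230.4] yaw -0.284 t 0.1 F [-0.1  0.3 -1. ] M [ 0.032 -0.021 -0.01 ] j6 -0.26
shift cm [42.13 14.01 -2.93] ang [ 0.002  0.    -0.604]
```

move_arm(moves=[{"gripper": 0, "xyz": [42.1, 14, -3], "angular": [0, 0, -0.6]}, {"gripper": 0, "xyz": [42.1, 14, -3], "angular": [0, 0, -0.6]}, {"gripper": 0, "xyz": [42.1, 14, -3], "angular": [0, 0, -0.6]}, {"gripper": 0, "xyz": [42.1, 14, -3], "angular": [0, 0, -0.6]}, {"gripper": 0, "xyz": [42.1, 14, -3], "angular": [0, 0, -0.6]}, {"gripper": 0, "xyz": [42.1, 14, -3], "angular": [0, 0, -0.6]}, {"gripper": 0, "xyz": [42.1, 14, -3], "angular": [0, 0, -0.6]}, {"gripper": 0, "xyz": [42.1, 14, -3], "angular": [0, 0, -0.6]}, {"gripper": 0, "xyz": [42.1, 14, -3], "angular": [0, 0, -0.6]}, {"gripper": 0, "xyz": [42.1, 14, -3], "angular": [0, 0, -0.6]}])

```text
clock: 1.35
position: [538.8, 348.5, 261.0]
ee_rot: [0.987, 0.158, -0.0, 0.0]
contact_force: [0.3, -0.1, -0.0]
gripper_width: 42.6
```

```bash
python3 - <<'E'
from h import *
goto([540,347,260],0.32)
c=arm.get_calibration("wrist");im,d=arm.get_image("wrist");cv2.imwrite("pics/w1.png",im);np.save("pics/w1.npy",d)
import pickle;pickle.dump(c,open("pics/w1.pkl","wb"))
E
```

```text
pos [538.8 348.5 261. ] yaw 0.318 t 1.35 F [ 0.3 -0.1 -0. ] M [-0.045 -0.013 -0.001] j6 1.06
shift cm [0.06 0.18 0.1 ] ang [-0.     0.001 -0.002]
```

View pics/w1.png

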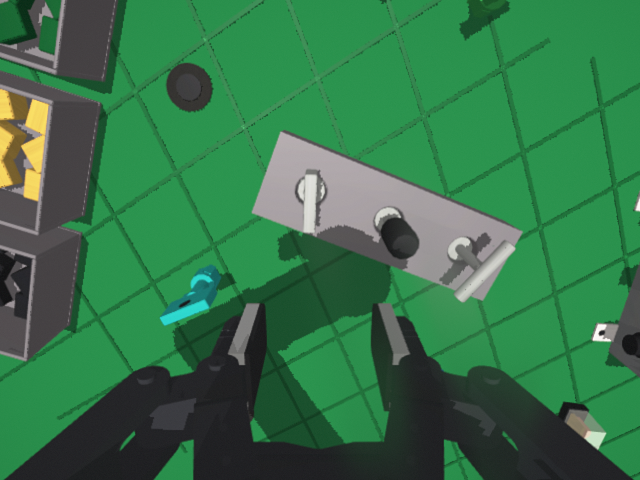

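```bash
cat > seg.py <<'E'
from h import *
def cloud(c,d,step=1):
    K=np.array(c["camera_matrix"]);v,u=np.mgrid[0:480:step,0:640:step];dd=d[::step,::step]
    p=cv2.undistortPoints(np.stack([u.ravel(),v.ravel()],1)[:,None].astype(float),K,np.array([c["k1"],0,0,0.]))[:,0]
    C=np.c_[p,np.ones(len(p))]*dd.ravel()[:,None]
    return ((C-np.array(c["t"]).ravel())@np.array(c["R"])).reshape(*dd.shape,3)
E
python3 - <<'E'
from seg import *
import pickle
c=pickle.load(open("pics/w1.pkl","rb"));d=np.load("pics/w1.npy");im=cv2.imread("pics/w1.png")
W=cloud(c,d)
m=np.zeros((480,640),bool);m[160:240,290:330]=1
g=im.astype(int).min(2)
z=W[...,2]
print("z of table,block",np.median(z[300:330,500:560]),np.median(z[180:200,270:290]))
M=m&(z>88)&(z<110)&(d>0)
P=W[M];print(len(P),np.median(P[:,2]))
(cx,cy),wh,an=cv2.minAreaRect(np.argwhere(M)[:,::-1].astype(np.float32));print("px",cx,cy,wh,an)
r=cv2.minAreaRect(P[:,:2].astype(np.float32));print("depth",r)
M2=m&(g>185);n,L,st,ce=cv2.connectedComponentsWithStats((M2).astype(np.uint8));
i=1+np.argmax(st[1:,4]);b=cv2.boxPoints(cv2.minAreaRect(np.argwhere(L==i)[:,::-1].astype(np.float32)));print("bright",b)
X=np.array([onz(c,u,v,98)[:2] for u,v in b]);print(X.round(1),X.mean(0))
# block top corners
for u,v in[(281,131),(253,212),(521,232)]:print(onz(c,u,v,42).round(1))
E
```

```text
z of table,block 0.5701244225342557 42.88417235134392
745 98.5355051143042
px 309.8663330078125 202.47564697265625 (12.682931900024414, 59.302310943603516) 2.2025980949401855
depth ((548.31982421875, 358.43572998046875), (47.59619903564453, 10.156829833984375), 15.41506576538086)
bright [[298. 175.]
 [315. 175.]
 [315. 231.]
 [298. 231.]]
[[567.4 374.2]
 [571.6 361.7]
 [528.3 347.6]
 [524.  360.8]] [547.81922595 361.06606446]
[591.2 400.4  42. ]
[511.8 404.6  42. ]
[573.8 152.2  42. ]
```

```bash
python3 - <<'E'
from h import *
goto([548.2,358.4,70],0.269)
E
```

```text
pos [538.7 348.7 261.2] yaw 0.318 t 1.4 F [-0.7  0.4  0.3] M [-0.027 -0.046 -0.012] j6 1.06
shift cm [ 1.21 -0.62 19.12] ang [-0.     0.     0.049]
```

move_arm(moves=[{"gripper": 0, "xyz": [1.2, -0.6, 6], "angular": [0, 0, 0.05]}, {"gripper": 0, "xyz": [1.2, -0.6, 11], "angular": [0, 0, 0.05]}, {"gripper": 0, "xyz": [1.2, -0.6, 14], "angular": [0, 0, 0.05]}, {"gripper": 0, "xyz": [1.2, -0.6, 17], "angular": [0, 0, 0.05]}, {"gripper": 0, "xyz": [1.2, -0.6, 19.1], "angular": [0, 0, 0.05]}, {"gripper": 0, "xyz": [1.2, -0.6, 19.1], "angular": [0, 0, 0.05]}, {"gripper": 0, "xyz": [1.2, -0.6, 19.1], "angular": [0, 0, 0.05]}])

```text
clock: 2.28
position: [549.5, 358.3, 71.5]
ee_rot: [0.991, 0.134, 0.001, -0.0]
contact_force: [-0.1, 0.8, -0.6]
gripper_width: 42.5
```

```bash
python3 - <<'E'
from seg import *
goto([548.2,358.4,70],0.269)
c=arm.get_calibration("wrist");im,d=arm.get_image("wrist");cv2.imwrite("pics/w2.png",im)
W=cloud(c,d);z=W[...,2];u=np.linalg.norm(W[...,:2]-[548,358],axis=2)
M=(z>93)&(z<103)&(d>0)&(u<30);P=W[M]
print(len(P), cv2.minAreaRect(P[:,:2].astype(np.float32)))
E
```

```text
pos [549.5 358.3  71.5] yaw 0.268 t 2.27 F [-0.1  0.8 -0.6] M [-0.013 -0.001 -0.046] j6 1.01
shift cm [-0.12 -0.04  0.15] ang [-0.001 -0.002 -0.001]
4561 ((551.1710815429688, 356.13970947265625), (46.244544982910156, 52.939414978027344), 42.76836013793945)
```

View pics/w2.png

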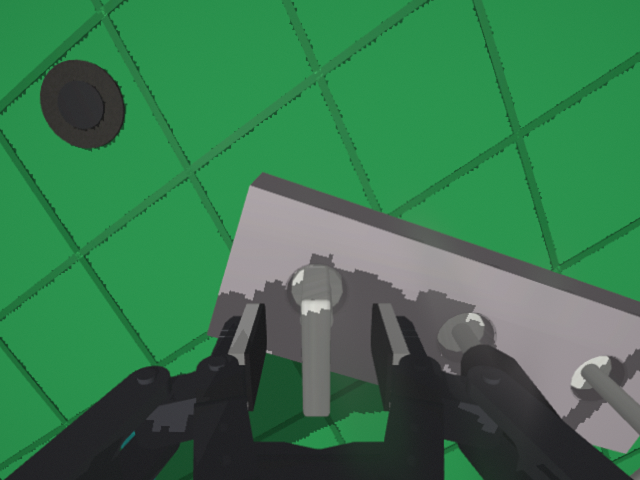

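move_arm(moves=[{"gripper": -1, "xyz": [-0.1, 0, 0.1], "angular": [0, 0, 0]}, {"gripper": -1, "xyz": [-0.1, 0, 0.1], "angular": [0, 0, 0]}, {"gripper": -1, "xyz": [-0.1, 0, 0.1], "angular": [0, 0, 0]}, {"gripper": -1, "xyz": [-0.1, 0, 0.1], "angular": [0, 0, 0]}, {"gripper": -1, "xyz": [-0.1, 0, 0.1], "angular": [0, 0, 0]}, {"gripper": -1, "xyz": [-0.1, 0, 0.1], "angular": [0, 0, 0]}])

```text
clock: 3.08
position: [548.8, 357.0, 70.1]
ee_rot: [0.991, 0.133, 0.0, -0.0]
contact_force: [-2.1, -0.4, 5.7]
gripper_width: 8.9
```

```bash
python3 - <<'E'
from h import *
s=arm.read_state();print(s["gripper_width"]);goto([548.2,358.4,240],0.269)
E
```

```text
8.940467533577328
pos [548.8 357.   70.1] yaw 0.266 t 3.08 F [-2.1 -0.4  5.7] M [-0.202  0.474  0.   ] j6 1.01
shift cm [ -0.    -0.15 -16.99] ang [-0.    -0.001 -0.003]
```

move_arm(moves=[{"gripper": -1, "xyz": [0, 0, -1], "angular": [0, 0, 0]}, {"gripper": -1, "xyz": [0, 0, -2.5], "angular": [0, 0, 0]}, {"gripper": -1, "xyz": [0, 0, -4.5], "angular": [0, 0, 0]}, {"gripper": -1, "xyz": [0, 0, -8], "angular": [0, 0, 0]}, {"gripper": -1, "xyz": [0, 0, -13], "angular": [0, 0, 0]}, {"gripper": -1, "xyz": [0, 0, -17], "angular": [0, 0, 0]}, {"gripper": -1, "xyz": [0, 0, -17], "angular": [0, 0, 0]}])

```text
clock: 3.95
position: [549.8, 357.6, 244.3]
ee_rot: [0.991, 0.133, 0.004, -0.002]
contact_force: [-0.4, 0.4, -3.0]
gripper_width: 8.8
```

```bash
python3 - <<'E'
from h import *
s=arm.read_state();print(s["gripper_width"])
# enclosure yaw from top edges
c=arm.get_calibration("top")
for u,v in[(302,190),(402,169),(416,235),(319,257)]:print(onz(c,u,v,110).round(1))
goto([462,-200,240],0.269)
goto([462,-200,240],-0.1)
E
```

```text
8.794881814337334
[680.9   2.1 110. ]
[ 742.1 -298.2  110. ]
[ 540.2 -331.3  110. ]
[479.3 -45.3 110. ]
pos [549.8 357.6 244.3] yaw 0.266 t 3.95 F [-0.4  0.4 -3. ] M [ 0.006  0.031 -0.021] j6 1.01
shift cm [-23.15  51.48   0.09] ang [-0.003 -0.008 -0.003]
pos [549.8 357.6 244.3] yaw 0.266 t 3.95 F [-0.4  0.4 -3. ] M [ 0.006  0.031 -0.021] j6 1.01
shift cm [-23.15  51.48   0.09] ang [-0.005 -0.007  0.366]
```

move_arm(moves=[{"gripper": -1, "xyz": [-1.7, 4.6, 0], "angular": [0, 0, 0.14]}, {"gripper": -1, "xyz": [-3.4, 9.3, 0], "angular": [0, 0, 0.28]}, {"gripper": -1, "xyz": [-5.1, 13.9, 0], "angular": [0, 0, 0.42]}, {"gripper": -1, "xyz": [-6.8, 18.6, 0], "angular": [0, 0, 0.56]}, {"gripper": -1, "xyz": [-8.5, 23.2, 0], "angular": [0, 0, 0.7]}, {"gripper": -1, "xyz": [-10.2, 27.8, 0], "angular": [0, 0, 0.84]}, {"gripper": -1, "xyz": [-11.9, 32.5, 0], "angular": [0, 0, 0.98]}, {"gripper": -1, "xyz": [-13.6, 37.1, 0], "angular": [0, 0, 1.12]}, {"gripper": -1, "xyz": [-15.3, 41.8, 0], "angular": [0, 0, 1.26]}, {"gripper": -1, "xyz": [-16.9, 46.4, 0], "angular": [0, 0, 1.366]}])

```text
clock: 5.2
position: [505.7, -136.7, 237.9]
ee_rot: [0.852, -0.524, -0.002, 0.001]
contact_force: [0.4, -0.6, -2.4]
gripper_width: 9.2
```

move_arm(moves=[{"gripper": -1, "xyz": [0, 0, 0], "angular": [0, 0, 0]}, {"gripper": -1, "xyz": [0, 0, 0], "angular": [0, 0, 0]}, {"gripper": -1, "xyz": [0, 0, 0], "angular": [0, 0, 0]}])

```text
clock: 5.58
position: [507.3, -134.4, 238.9]
ee_rot: [0.853, -0.522, -0.001, 0.0]
contact_force: [0.1, -0.7, -3.8]
gripper_width: 9.4
```

```bash
python3 - <<'E'
from seg import *
import pickle
print(arm.read_state()["gripper_width"]);goto([509,-134,244],-1.1)
c=arm.get_calibration("wrist");im,d=arm.get_image("wrist");cv2.imwrite("pics/w3.png",im);np.save("pics/w3.npy",d);pickle.dump(c,open("pics/w3.pkl","wb"))
print(proj(c,[534,-183,114]))
E
```

```text
9.413869889673812
pos [ 507.3 -134.4  238.9] yaw -1.098 t 5.58 F [ 0.1 -0.7 -3.8] M [-0.004 -0.051 -0.006] j6 0.42
shift cm [ 0.05 -0.17 -0.52] ang [0.001 0.001 0.002]
[316.04057425 153.48352502]
```

View pics/w3.png

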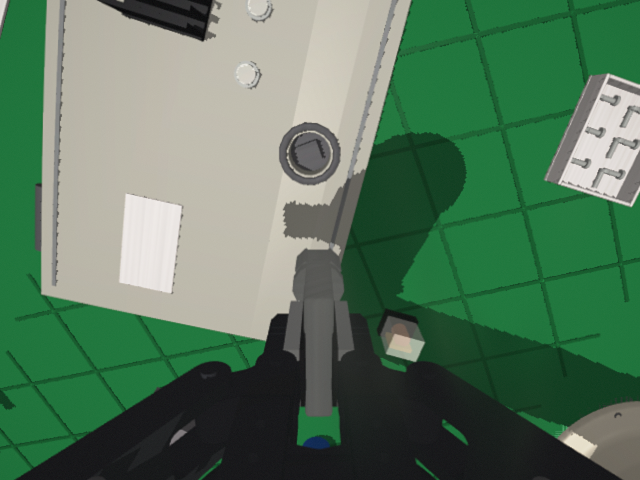

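```bash
python3 - <<'E'
from seg import *
import pickle
c=pickle.load(open("pics/w3.pkl","rb"));d=np.load("pics/w3.npy");im=cv2.imread("pics/w3.png")
W=cloud(c,d);z=W[...,2]
print("cover z",np.median(z[100:250,190:240]))
# collar: dark outer region on cover
g=cv2.cvtColor(im,6)
u,v=np.meshgrid(range(640),range(480));near=np.hypot(u-310,v-153)<36
m=((g<135)&near).astype(np.uint8)
n,L,st,ce=cv2.connectedComponentsWithStats(m);print(st[1:],ce[1:])
cs,_=cv2.findContours((L==1+np.argmax(st[1:,4])).astype(np.uint8),0,1);k=max(cs,key=cv2.contourArea)
print(cv2.fitEllipse(k))
M=near&(z>112)&(z<118)&(d>0);P=W[M];print("rim pts",len(P),np.median(P[:,2]));print(cv2.minEnclosingCircle(P[:,:2].astype(np.float32)))
M=near&(z>101)&(z<108)&(np.hypot(u-310,v-153)<18);P=W[M];print("spindle",len(P),P.mean(0),cv2.minAreaRect(P[:,:2].astype(np.float32)))
o=cv2.resize(im[113:193,270:350],(560,560),interpolation=cv2.INTER_CUBIC)
cv2.imwrite("pics/w3c.png",o)
# foot of key depth
# key foot left/right edges: visible front of foot
P=W[255:300,285:350].reshape(-1,3);P=P[(P[:,2]>160)&(P[:,2]<260)];print("foot",len(P),P.min(0),P.max(0),P.mean(0))
E
```

```text
cover z 110.80330991046688
[[ 279  122   62   63 2751]] [[309.03198837 153.05925118]]
((309.27752685546875, 153.2933807373047), (60.904991149902344, 61.61824417114258), 163.39649963378906)
rim pts 1362 114.56143390573803
((536.7850341796875, -180.5652313232422), 23.874984741210938)
spindle 430 [ 537.77023775 -180.452289    105.79386882] ((537.7201538085938, -180.3514404296875), (13.96975040435791, 14.178061485290527), 47.183528900146484)
foot 1808 [ 495.60433484 -158.16754359  179.0974197 ] [ 522.84301659 -124.01849489  259.97363436] [ 513.48382499 -145.41433007  219.39837849]
```

View pics/w3c.png

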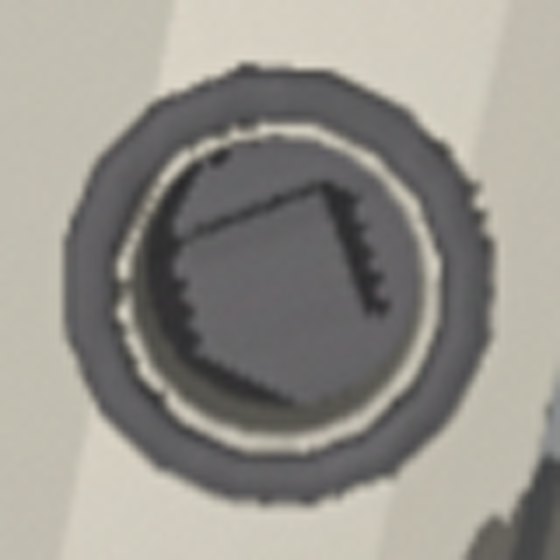

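```bash
cat > key.py <<'E'
from seg import *
from scipy.optimize import least_squares
def axis(W,zf,zt):
    out=[]
    for a,b,r in((zf+2,zf+26,13),):
        z=W[...,2];s=arm.read_state()["position"]
        P=W[(z>a)&(z<b)&(np.hypot(W[...,0]-s[0],W[...,1]-s[1])<30)]
        f=least_squares(lambda q:np.hypot(P[:,0]-q[0]-q[2]*0,P[:,1]-q[1])-r,[s[0],s[1],0],loss="soft_l1",f_scale=.5)
        print("foot axis",f.x[:2].round(2),len(P),"rel TCP",(f.x[:2]-s[:2]).round(2),"res",np.abs(f.fun).mean().round(2),"zmin",P[:,2].min())
E
python3 - <<'E'
from key import *
import pickle
c=pickle.load(open("pics/w3.pkl","rb"));d=np.load("pics/w3.npy")
W=cloud(c,d);axis(W,178.8,0)
print("lock",onz(c,309.28,153.29,114))
z=W[...,2];P=W[180:300,280:360].reshape(-1,3)
for a in(176,180,185,190,195,200,205,210,220,230,240):
    q=P[(P[:,2]>a)&(P[:,2]<a+4)];print(a,len(q),q[:,:2].mean(0).round(1) if len(q) else"")
E
```

```text
foot axis [ 507.49 -133.78] 659 rel TCP [0.07 0.5 ] res 0.7 zmin 180.82749102471197
lock [ 538.09500671 -181.05563239  114.        ]
176 16 [ 509.  -144.9]
180 102 [ 512.5 -143.3]
185 115 [ 512.4 -143.3]
190 113 [ 512.6 -143.2]
195 99 [ 512.2 -143.2]
200 115 [ 512.  -143.7]
205 659 [ 509.3 -136.8]
210 2 [ 514.6 -133.1]
220 3 [ 514.6 -133. ]
230 0 
240 99 [ 518.6 -155.9]
```

```bash
python3 - <<'E'
from h import *
goto([537.8,-181.2,183],-0.748)
E
```

```text
pos [ 507.4 -134.3  239. ] yaw -1.098 t 5.62 F [-0.4  0.5 -3.4] M [-0.006 -0.016 -0.034] j6 0.42
shift cm [ 5.56 -0.57  5.6 ] ang [ 0.     0.001 -0.35 ]
```

move_arm(moves=[{"gripper": -1, "xyz": [2.5, -0.3, 1.5], "angular": [0, 0, -0.15]}, {"gripper": -1, "xyz": [5.5, -0.6, 3.5], "angular": [0, 0, -0.3]}, {"gripper": -1, "xyz": [5.56, -0.57, 5], "angular": [0, 0, -0.35]}, {"gripper": -1, "xyz": [5.56, -0.57, 5.6], "angular": [0, 0, -0.35]}, {"gripper": -1, "xyz": [5.56, -0.57, 5.6], "angular": [0, 0, -0.35]}, {"gripper": -1, "xyz": [5.56, -0.57, 5.6], "angular": [0, 0, -0.35]}, {"gripper": -1, "xyz": [5.56, -0.57, 5.6], "angular": [0, 0, -0.35]}])

```text
clock: 6.5
position: [538.2, -182.0, 184.2]
ee_rot: [0.931, -0.366, 0.001, -0.0]
contact_force: [0.6, -0.0, -2.9]
gripper_width: 9.0
```

```bash
python3 - <<'E'
from key import *
goto([537.8,-181.2,165],-0.748)
c=arm.get_calibration("wrist");im,d=arm.get_image("wrist");cv2.imwrite("pics/w4.png",im[200:480,180:460].repeat(2,0).repeat(2,1))
W=cloud(c,d);axis(W,arm.read_state()["position"][2]-60.1,0)
E
```

```text
pos [ 538.2 -182.   184.2] yaw -0.749 t 6.5 F [ 0.6 -0.  -2.9] M [ 0.005  0.067 -0.012] j6 0.86
shift cm [-0.08 -0.03  1.92] ang [-0.001 -0.001 -0.001]
foot axis [ 538.25 -181.47] 648 rel TCP [0.17 0.55] res 0.71 zmin 126.0011636774341
```

View pics/w4.png

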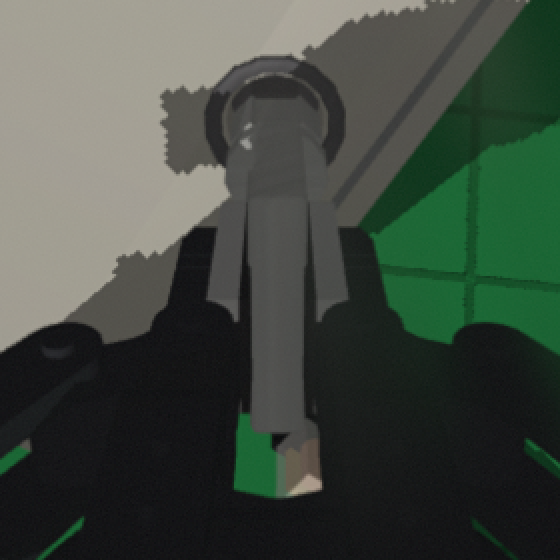

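move_arm(moves=[{"gripper": -1, "xyz": [-0.07, -0.03, 0.3], "angular": [0, 0, 0]}, {"gripper": -1, "xyz": [-0.07, -0.03, 0.6], "angular": [0, 0, 0]}, {"gripper": -1, "xyz": [-0.07, -0.03, 0.9], "angular": [0, 0, 0]}, {"gripper": -1, "xyz": [-0.07, -0.03, 1.2], "angular": [0, 0, 0]}, {"gripper": -1, "xyz": [-0.07, -0.03, 1.4], "angular": [0, 0, 0]}, {"gripper": -1, "xyz": [-0.07, -0.03, 1.4], "angular": [0, 0, 0]}, {"gripper": -1, "xyz": [-0.07, -0.03, 1.4], "angular": [0, 0, 0]}])

```text
clock: 7.42
position: [537.6, -181.5, 169.4]
ee_rot: [0.931, -0.366, 0.0, 0.0]
contact_force: [-0.7, 0.6, -2.9]
gripper_width: 8.8
```

move_arm(moves=[{"gripper": -1, "xyz": [0, 0, 0.1], "angular": [0, 0, 0]}, {"gripper": -1, "xyz": [0, 0, 0.2], "angular": [0, 0, 0]}, {"gripper": -1, "xyz": [0, 0, 0.3], "angular": [0, 0, 0]}, {"gripper": -1, "xyz": [0, 0, 0.4], "angular": [0, 0, 0]}, {"gripper": -1, "xyz": [0, 0, 0.45], "angular": [0, 0, 0]}, {"gripper": -1, "xyz": [0, 0, 0.45], "angular": [0, 0, 0]}])

```text
clock: 8.18
position: [537.5, -181.5, 164.8]
ee_rot: [0.931, -0.366, -0.0, 0.0]
contact_force: [0.5, -0.3, -2.9]
gripper_width: 9.7
```

Foot at about 104.7: no contact yet. Easing down in 1 mm steps.

move_arm(moves=[{"gripper": -1, "xyz": [0, 0, 0.05], "angular": [0, 0, 0]}, {"gripper": -1, "xyz": [0, 0, 0.1], "angular": [0, 0, 0]}, {"gripper": -1, "xyz": [0, 0, 0.15], "angular": [0, 0, 0]}, {"gripper": -1, "xyz": [0, 0, 0.2], "angular": [0, 0, 0]}, {"gripper": -1, "xyz": [0, 0, 0.2], "angular": [0, 0, 0]}])

```text
clock: 8.8
position: [537.5, -181.5, 162.8]
ee_rot: [0.931, -0.366, -0.0, 0.0]
contact_force: [-0.6, -0.8, -3.0]
gripper_width: 9.3
```

move_arm(moves=[{"gripper": -1, "xyz": [0, 0, 0.05], "angular": [0, 0, 0]}, {"gripper": -1, "xyz": [0, 0, 0.1], "angular": [0, 0, 0]}, {"gripper": -1, "xyz": [0, 0, 0.15], "angular": [0, 0, 0]}, {"gripper": -1, "xyz": [0, 0, 0.2], "angular": [0, 0, 0]}, {"gripper": -1, "xyz": [0, 0, 0.25], "angular": [0, 0, 0]}, {"gripper": -1, "xyz": [0, 0, 0.3], "angular": [0, 0, 0]}, {"gripper": -1, "xyz": [0, 0, 0.3], "angular": [0, 0, 0]}])

```text
clock: 9.68
position: [537.5, -181.5, 159.8]
ee_rot: [0.931, -0.366, -0.0, 0.0]
contact_force: [-0.4, 0.7, -2.5]
gripper_width: 9.3
```

move_arm(moves=[{"gripper": -1, "xyz": [0, 0, 0.1], "angular": [0, 0, 0.03]}, {"gripper": -1, "xyz": [0, 0, 0.2], "angular": [0, 0, 0.05]}, {"gripper": -1, "xyz": [0, 0, 0.3], "angular": [0, 0, 0.02]}, {"gripper": -1, "xyz": [0, 0, 0.4], "angular": [0, 0, -0.03]}, {"gripper": -1, "xyz": [0, 0, 0.5], "angular": [0, 0, -0.05]}, {"gripper": -1, "xyz": [0, 0, 0.6], "angular": [0, 0, -0.02]}, {"gripper": -1, "xyz": [0, 0, 0.7], "angular": [0, 0, 0]}, {"gripper": -1, "xyz": [0, 0, 0.7], "angular": [0, 0, 0]}])

```text
clock: 10.68
position: [537.5, -181.6, 152.7]
ee_rot: [0.93, -0.366, -0.0, 0.0]
contact_force: [-0.3, 0.1, -3.2]
gripper_width: 9.0
```

```bash
python3 - <<'E'
from h import *
goto([537.8,-181.2,150],-0.748)
E
```

```text
pos [ 537.5 -181.6  152.7] yaw -0.75 t 10.68 F [-0.3  0.1 -3.2] M [ 0.02  -0.026  0.013] j6 0.86
shift cm [-0.01 -0.05  0.27] ang [ 0.    -0.    -0.002]
```

Still free; 2–3 mm to the bottom.

move_arm(moves=[{"gripper": -1, "xyz": [0, 0, 0.05], "angular": [0, 0, 0]}, {"gripper": -1, "xyz": [0, 0, 0.1], "angular": [0, 0, 0]}, {"gripper": -1, "xyz": [0, 0, 0.15], "angular": [0, 0, 0]}, {"gripper": -1, "xyz": [0, 0, 0.2], "angular": [0, 0, 0]}, {"gripper": -1, "xyz": [0, 0, 0.2], "angular": [0, 0, 0]}])

```text
clock: 11.3
position: [537.5, -181.5, 150.7]
ee_rot: [0.931, -0.366, -0.0, 0.0]
contact_force: [0.8, 0.1, -2.8]
gripper_width: 8.8
```

move_arm(moves=[{"gripper": -1, "xyz": [0, 0, 0.03], "angular": [0, 0, 0]}, {"gripper": -1, "xyz": [0, 0, 0.05], "angular": [0, 0, 0]}, {"gripper": -1, "xyz": [0, 0, 0.05], "angular": [0, 0, 0]}])

```text
clock: 11.68
position: [537.5, -181.5, 150.3]
ee_rot: [0.931, -0.366, 0.0, 0.0]
contact_force: [-0.3, -0.8, -2.9]
gripper_width: 9.2
```

move_arm(moves=[{"gripper": -1, "xyz": [0, 0, 0.03], "angular": [0, 0, 0]}, {"gripper": -1, "xyz": [0, 0, 0.06], "angular": [0, 0, 0]}, {"gripper": -1, "xyz": [0, 0, 0.06], "angular": [0, 0, 0]}])

```text
clock: 12.05
position: [537.6, -181.5, 150.1]
ee_rot: [0.931, -0.366, 0.0, 0.0]
contact_force: [-0.9, 1.1, 0.6]
gripper_width: 9.0
```

move_arm(moves=[{"gripper": -1, "xyz": [0, 0, 0.02], "angular": [0, 0, 0]}, {"gripper": -1, "xyz": [0, 0, 0.04], "angular": [0, 0, 0]}, {"gripper": -1, "xyz": [0, 0, 0.04], "angular": [0, 0, 0]}])

```text
clock: 12.42
position: [537.7, -181.6, 150.1]
ee_rot: [0.931, -0.366, 0.0, 0.0]
contact_force: [-1.9, 1.9, 5.4]
gripper_width: 9.0
```

move_arm(moves=[{"gripper": -1, "xyz": [0, 0, -0.05], "angular": [0, 0, 0]}, {"gripper": -1, "xyz": [0, 0, -0.05], "angular": [0, 0, -0.05]}, {"gripper": -1, "xyz": [0, 0, -0.05], "angular": [0, 0, -0.12]}, {"gripper": -1, "xyz": [0, 0, -0.05], "angular": [0, 0, -0.2]}, {"gripper": -1, "xyz": [0, 0, -0.05], "angular": [0, 0, -0.28]}, {"gripper": -1, "xyz": [0, 0, -0.05], "angular": [0, 0, -0.36]}, {"gripper": -1, "xyz": [0, 0, -0.05], "angular": [0, 0, -0.4]}, {"gripper": -1, "xyz": [0, 0, -0.05], "angular": [0, 0, -0.4]}])

```text
clock: 13.42
position: [537.8, -181.1, 150.1]
ee_rot: [0.985, -0.174, 0.0, -0.0]
contact_force: [-1.0, 3.7, 4.8]
gripper_width: 9.3
```

```bash
python3 - <<'E'
from h import *
goto([537.6,-181.5,150],-0.748)
E
```

```text
pos [ 537.8 -181.1  150.1] yaw -0.35 t 13.43 F [-1.   3.7  4.8] M [ 1.23   0.589 -0.059] j6 1.26
shift cm [-0.01  0.05  0.01] ang [-0.001 -0.     0.398]
```

move_arm(moves=[{"gripper": -1, "xyz": [0, 0, -0.03], "angular": [0, 0, -0.08]}, {"gripper": -1, "xyz": [0, 0, -0.03], "angular": [0, 0, -0.16]}, {"gripper": -1, "xyz": [0, 0, -0.03], "angular": [0, 0, -0.24]}, {"gripper": -1, "xyz": [0, 0, -0.03], "angular": [0, 0, -0.32]}, {"gripper": -1, "xyz": [0, 0, -0.03], "angular": [0, 0, -0.4]}, {"gripper": -1, "xyz": [0, 0, -0.03], "angular": [0, 0, -0.48]}, {"gripper": -1, "xyz": [0, 0, -0.03], "angular": [0, 0, -0.55]}, {"gripper": -1, "xyz": [0, 0, -0.03], "angular": [0, 0, -0.55]}])

```text
clock: 14.42
position: [538.0, -181.0, 150.1]
ee_rot: [0.995, 0.099, 0.001, -0.0]
contact_force: [-1.0, 4.8, 3.4]
gripper_width: 8.9
```

```bash
python3 - <<'E'
from h import *
goto([537.6,-181.5,150],-0.748)
E
```

```text
pos [ 538.  -181.   150.1] yaw 0.199 t 14.43 F [-1.   4.8  3.4] M [ 1.562  0.222 -0.062] j6 1.81
shift cm [-0.05  0.04  0.01] ang [-0.001 -0.001  0.947]
```

move_arm(moves=[{"gripper": -1, "xyz": [0, 0, 0], "angular": [0, 0, -0.08]}, {"gripper": -1, "xyz": [0, 0, 0], "angular": [0, 0, -0.16]}, {"gripper": -1, "xyz": [0, 0, 0], "angular": [0, 0, -0.24]}, {"gripper": -1, "xyz": [0, 0, 0], "angular": [0, 0, -0.32]}, {"gripper": -1, "xyz": [0, 0, 0], "angular": [0, 0, -0.4]}, {"gripper": -1, "xyz": [0, 0, 0], "angular": [0, 0, -0.48]}, {"gripper": -1, "xyz": [0, 0, 0], "angular": [0, 0, -0.53]}, {"gripper": -1, "xyz": [0, 0, 0], "angular": [0, 0, -0.53]}])

```text
clock: 15.42
position: [538.1, -180.8, 150.1]
ee_rot: [0.934, 0.356, 0.001, -0.0]
contact_force: [-0.4, 5.1, 4.5]
gripper_width: 9.1
```

```bash
python3 - <<'E'
from h import *
goto([537.6,-181.5,150],-0.748)
E
```

```text
pos [ 538.1 -180.8  150.1] yaw 0.729 t 15.43 F [-0.4  5.1  4.5] M [ 1.746  0.145 -0.099] j6 2.34
shift cm [-0.08  0.02  0.01] ang [-1.000e-03 -1.000e-03  1.477e+00]
```

Now small steps toward the stop, watching the twist moment.

move_arm(moves=[{"gripper": -1, "xyz": [0, 0, 0], "angular": [0, 0, -0.02]}, {"gripper": -1, "xyz": [0, 0, 0], "angular": [0, 0, -0.04]}, {"gripper": -1, "xyz": [0, 0, 0], "angular": [0, 0, -0.05]}, {"gripper": -1, "xyz": [0, 0, 0], "angular": [0, 0, -0.05]}])

```text
clock: 15.92
position: [538.1, -180.9, 150.1]
ee_rot: [0.925, 0.379, 0.001, -0.0]
contact_force: [-0.4, 5.5, 4.0]
gripper_width: 9.1
```

```bash
python3 - <<'E'
from h import *
goto([537.6,-181.5,150],-0.748)
E
```

```text
pos [ 538.1 -180.9  150.1] yaw 0.778 t 15.93 F [-0.4  5.5  4. ] M [ 1.678  0.155 -0.096] j6 2.39
shift cm [-0.08  0.01  0.01] ang [-1.000e-03 -2.000e-03  1.526e+00]
```

move_arm(moves=[{"gripper": -1, "xyz": [0, 0, 0], "angular": [0, 0, -0.02]}, {"gripper": -1, "xyz": [0, 0, 0], "angular": [0, 0, -0.03]}, {"gripper": -1, "xyz": [0, 0, 0], "angular": [0, 0, -0.03]}])

```text
clock: 16.3
position: [538.0, -180.8, 150.1]
ee_rot: [0.919, 0.393, 0.001, -0.0]
contact_force: [-0.4, 5.0, 4.2]
gripper_width: 9.2
```

```bash
python3 - <<'E'
from h import *
goto([537.6,-181.5,150],-0.748)
E
```

```text
pos [ 538.  -180.8  150.1] yaw 0.808 t 16.3 F [-0.4  5.   4.2] M [ 1.75   0.142 -0.101] j6 2.42
shift cm [-0.08  0.01  0.01] ang [-1.000e-03 -2.000e-03  1.556e+00]
```

move_arm(moves=[{"gripper": -1, "xyz": [0, 0, 0], "angular": [0, 0, -0.015]}, {"gripper": -1, "xyz": [0, 0, 0], "angular": [0, 0, -0.025]}, {"gripper": -1, "xyz": [0, 0, 0], "angular": [0, 0, -0.025]}])

```text
clock: 16.68
position: [538.1, -180.8, 150.1]
ee_rot: [0.914, 0.405, 0.001, -0.0]
contact_force: [-0.7, 4.8, 4.6]
gripper_width: 9.0
```

```bash
python3 - <<'E'
from h import *
goto([537.6,-181.5,150],-0.748)
E
```

```text
pos [ 538.1 -180.8  150.1] yaw 0.833 t 16.68 F [-0.7  4.8  4.6] M [ 1.766  0.056 -0.131] j6 2.44
shift cm [-0.08  0.01  0.01] ang [-1.000e-03 -2.000e-03  1.581e+00]
```

move_arm(moves=[{"gripper": -1, "xyz": [0, 0, 0], "angular": [0, 0, -0.015]}, {"gripper": -1, "xyz": [0, 0, 0], "angular": [0, 0, -0.02]}, {"gripper": -1, "xyz": [0, 0, 0], "angular": [0, 0, -0.02]}])

```text
clock: 17.05
position: [538.0, -180.8, 150.1]
ee_rot: [0.91, 0.414, 0.001, -0.0]
contact_force: [-0.6, 5.3, 3.9]
gripper_width: 8.6
```

```bash
python3 - <<'E'
from h import *
goto([537.6,-181.5,150],-0.748)
E
```

```text
pos [ 538.  -180.8  150.1] yaw 0.853 t 17.05 F [-0.6  5.3  3.9] M [ 1.769  0.121 -0.103] j6 2.46
shift cm [-0.08  0.01  0.01] ang [-1.000e-03 -2.000e-03  1.601e+00]
```

move_arm(moves=[{"gripper": -1, "xyz": [0, 0, 0], "angular": [0, 0, -0.015]}, {"gripper": -1, "xyz": [0, 0, 0], "angular": [0, 0, -0.025]}, {"gripper": -1, "xyz": [0, 0, 0], "angular": [0, 0, -0.025]}])

```text
clock: 17.42
position: [538.1, -180.8, 150.1]
ee_rot: [0.905, 0.425, 0.001, -0.0]
contact_force: [0.6, 5.8, 2.5]
gripper_width: 9.0
```

```bash
python3 - <<'E'
from h import *
goto([537.6,-181.5,150],-0.748)
E
```

```text
pos [ 538.1 -180.8  150.1] yaw 0.878 t 17.43 F [0.6 5.8 2.5] M [ 1.83   0.113 -0.106] j6 2.49
shift cm [-0.08  0.01  0.01] ang [-1.000e-03 -2.000e-03  1.626e+00]
```

move_arm(moves=[{"gripper": -1, "xyz": [0, 0, 0], "angular": [0, 0, -0.015]}, {"gripper": -1, "xyz": [0, 0, 0], "angular": [0, 0, -0.02]}, {"gripper": -1, "xyz": [0, 0, 0], "angular": [0, 0, -0.02]}])

```text
clock: 17.8
position: [538.1, -180.8, 150.1]
ee_rot: [0.901, 0.434, 0.001, -0.0]
contact_force: [-0.2, 5.5, 3.5]
gripper_width: 8.5
```

```bash
python3 - <<'E'
from h import *
goto([537.6,-181.5,150],-0.748)
E
```

```text
pos [ 538.1 -180.8  150.1] yaw 0.898 t 17.8 F [-0.2  5.5  3.5] M [ 1.849  0.125 -0.258] j6 2.51
shift cm [-0.09  0.01  0.01] ang [-1.000e-03 -2.000e-03  1.646e+00]
```

move_arm(moves=[{"gripper": -1, "xyz": [0, 0, 0], "angular": [0, 0, 0]}, {"gripper": -1, "xyz": [0, 0, 0], "angular": [0, 0, 0]}])

```text
clock: 18.05
position: [538.1, -180.8, 150.1]
ee_rot: [0.901, 0.434, 0.001, -0.0]
contact_force: [-0.0, 5.2, 3.2]
gripper_width: 9.1
```

```bash
python3 - <<'E'
from h import *
goto([537.6,-181.5,150],-0.748)
E
```

```text
pos [ 538.1 -180.8  150.1] yaw 0.898 t 18.05 F [-0.   5.2  3.2] M [ 1.847  0.14  -0.201] j6 2.51
shift cm [-0.08  0.01  0.01] ang [-1.000e-03 -2.000e-03  1.646e+00]
```

move_arm(moves=[{"gripper": -1, "xyz": [0.04, -0.03, 0], "angular": [0, 0, 0]}, {"gripper": -1, "xyz": [0.04, -0.03, 0], "angular": [0, 0, 0]}])

```text
clock: 18.3
position: [538.0, -180.7, 150.1]
ee_rot: [0.901, 0.435, 0.001, 0.0]
contact_force: [0.2, 4.6, 3.1]
gripper_width: 9.0
```

```bash
python3 - <<'E'
from h import *
goto([537.6,-181.5,150],-0.748)
E
```

```text
pos [ 538.  -180.7  150.1] yaw 0.899 t 18.3 F [0.2 4.6 3.1] M [ 1.619 -0.109 -0.217] j6 2.51
shift cm [-0.09  0.02  0.01] ang [-0.000e+00 -1.000e-03  1.647e+00]
```

move_arm(moves=[{"gripper": -1, "xyz": [0.02, -0.02, 0], "angular": [0, 0, -0.01]}, {"gripper": -1, "xyz": [0.02, -0.02, 0], "angular": [0, 0, -0.01]}])

```text
clock: 18.55
position: [537.9, -180.7, 150.1]
ee_rot: [0.898, 0.439, 0.001, 0.0]
contact_force: [1.5, 4.2, 2.0]
gripper_width: 9.2
```

```bash
python3 - <<'E'
from h import *
goto([537.6,-181.5,150],-0.748)
E
```

```text
pos [ 537.9 -180.7  150.1] yaw 0.91 t 18.55 F [1.5 4.2 2. ] M [ 1.508 -0.365 -0.293] j6 2.52
shift cm [-0.09  0.02  0.01] ang [-0.000e+00 -1.000e-03  1.658e+00]
```

move_arm(moves=[{"gripper": -1, "xyz": [0, 0, 0], "angular": [0, 0, 0.02]}, {"gripper": -0.4, "xyz": [0, 0, 0], "angular": [0, 0, 0.02]}, {"gripper": 0, "xyz": [0, 0, 0], "angular": [0, 0, 0.02]}, {"gripper": 0, "xyz": [0, 0, 0], "angular": [0, 0, 0.02]}, {"gripper": 0, "xyz": [0, 0, 0], "angular": [0, 0, 0.02]}, {"gripper": 0, "xyz": [0, 0, 0], "angular": [0, 0, 0.02]}])

```text
clock: 19.3
position: [537.4, -180.8, 150.1]
ee_rot: [0.903, 0.431, -0.0, 0.0]
contact_force: [-0.2, 0.4, -0.4]
gripper_width: 42.9
```

move_arm(moves=[{"gripper": 0, "xyz": [0, 0, -1], "angular": [0, 0, 0]}, {"gripper": 0, "xyz": [0, 0, -3], "angular": [0, 0, 0]}, {"gripper": 0, "xyz": [0, 0, -6], "angular": [0, 0, 0]}, {"gripper": 0, "xyz": [-2, 0, -10], "angular": [0, 0, 0]}, {"gripper": 0, "xyz": [-4, 0, -13], "angular": [0, 0, 0]}, {"gripper": 0, "xyz": [-4, 0, -13], "angular": [0, 0, 0]}, {"gripper": 0, "xyz": [-4, 0, -13], "angular": [0, 0, 0]}])

```text
clock: 20.18
position: [512.0, -211.6, 280.0]
ee_rot: [0.903, 0.43, 0.0, -0.0]
contact_force: [-0.1, -0.2, -0.8]
gripper_width: 42.8
```

```bash
python3 - <<'E'
from seg import *
goto([537.6,-181.5,150],0.89)
c=arm.get_calibration("wrist");im,d=arm.get_image("wrist");cv2.imwrite("pics/w5.png",im)
W=cloud(c,d);z=W[...,2];M=(z>172)&(z<184)&(np.hypot(W[...,0]-538,W[...,1]+181)<35)
P=W[M];print("wing top z",np.median(P[:,2]),cv2.minAreaRect(P[:,:2].astype(np.float32)),len(P))
E
```

```text
pos [ 512.  -211.6  280. ] yaw 0.89 t 20.18 F [-0.1 -0.2 -0.8] M [-0.03   0.027  0.004] j6 2.56
shift cm [ 3.94  0.1  13.  ] ang [-0. -0. -0.]
wing top z 178.55728096187957 ((538.3001708984375, -180.441650390625), (47.24513244628906, 9.979039192199707), 50.614505767822266) 1221
```

View pics/w5.png

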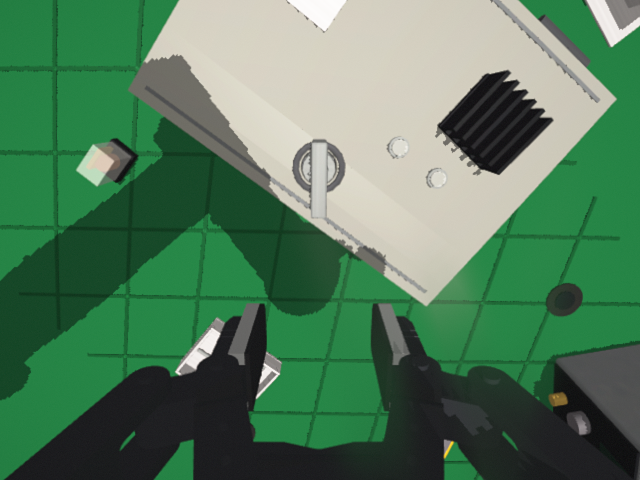

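```bash
python3 -c "
from bench import arm
print(arm.job_done())"
```

```text
the job is handed in; nothing more can be done
None
```

The key is standing fully home in the lock and turned anticlockwise to its stop. I let go and handed the job in at about 20 s of the 67 s allowed.

- **Picking and fitting:** I took the wing-handled key from the left hole of the tool block. I read the spindle's angle from the wrist camera and lined the key up with it. It slid straight over the spindle, so I made only a slight ±0.05 rad back-and-forth turn on the way down. The force readings taken between moves on the way down showed only the key's weight. At the bottom I pressed with about 8 N.
- **Turning:** The key turned against about 0.1 N m. At a tool turn of about 1.64 rad, which includes the socket's play, the twist jumped to 0.2–0.3 N m. I took that as the stop and backed off slightly before opening the gripper.
- **Last checks:** The wing top measured 178.6 mm, against 178 mm expected when fully home. Its angle was 0.88 rad, 1.63 rad on from where it went in. The last picture showed the key upright in the collar with the gripper clear. The heat sink and relay were in view and looked undisturbed; I did not look at the tool block again.
- **Possible discrepancy:** During the turn there was a sideways force of about 5 N on the key from slight off-centring. It was gone once the gripper opened. No check failed.

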